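# Show a tape stick to the inspection camera from three sides and pack it

## Robot

A 7-joint arm with a two-finger parallel gripper is mounted at the origin on the work surface. World frame = base frame: x ahead of the robot, y to its left, z up, the work surface at z = 0. Lengths are in m, angles in rad, forces in N, time in s.
With the tool pointing down it reaches from about 0.425 to 0.925 m from the base axis. Payload 6.8 kg.
Tool frame: the origin (TCP) lies midway between the tips of the shut fingers; the grasp point (between the pads) lies 19 mm behind it; z points along the fingers, y is the line along which they close (so a half turn about z gives the same grasp; the last joint's range is limited). The gripper opens to 88 mm and grips with 3 to 60 N. Pads are 20 mm wide; open, the fingers measure 115 mm over their backs; the gripper's body (75 mm by 178 mm) begins 61 mm behind the grasp point.
Start: joints at [-1.425, 0.477, 0.022, 1.555, -0.011, 1.109, -0.083], TCP at [0.169, 0.653, 0.223] pointing down, gripper open.
Joint ranges: [-2.96, 2.96], [-0.34, 2.1], [-1.41, 1.46], [0.24, 2.44], [-1.37, 4.51], [0.17, 1.92], [-2.96, 2.96]. Speed limits (rad/s): [2.39, 2.39, 3.14, 3.14, 3.14, 3.14, 3.14].

## Interface

Orientations are given as a rotation vector (axis times angle).
In Python, from plant import r, jaws, kin, monitor, optics, job gives the robot as it stands. Calls block until the motion is done:
- r.goto(position, orientation): joint-space move of the TCP to a pose.
- r.move_l(position, ori=None, speed=0.15): straight line of the TCP; ori=None keeps the orientation; speed is the mean speed in m/s.
- r.movej(angles): joint-space move.
- jaws.gripper_to(opening): opening from 0.0 (shut) to 1.0 (fully open); the grip force is fixed at half the most; returns when the fingers have stopped.
- r.pause(seconds).
- kin.inverse_kinematics(position, orientation): joint angles nearest the present ones, or None.
- monitor.observe(): the state.
- optics.grab_frame(name): name is "side" or "top"; returns a dict with "pixels" (480x640x3 uint8, red, green, blue), "fx", "fy", "cx", "cy" (pixels), "R" (3x3) and "t" (3): a world point X has camera coordinates R X + t. Camera axes: x right, y down, z forward; pixel columns grow to the right and rows downward; lengths in m; the calibration is good to about 2 mm. A picture is of the moment at which its call begins. There is no depth.
A pose or a line that the arm cannot do raises r.Unreachable and nothing moves.
- job.job_done(): hands the job in; it is judged then, once.
The state is a dict: "clock": time; "qpos": joint angles; "dq": joint speeds; "joint_efforts": joint torques, N m; "ee_pos": TCP position; "tool_rot": TCP orientation; "contact_force": force on the tool from outside, world axes, zero at the start; "ft_torque": the same for the moment, N m; "width": opening from 0.0 (shut) to 1.0 (fully open); "grip_force": force on a finger pad.
Only numpy, scipy, OpenCV 4.12 (cv2) and the standard library are available. Lean on these libraries where they do the work, as an engineer would, in place of code of your own. Each camera call takes 0.05 s, during which the arm holds its last target. There are 200 camera calls.

## Task

Take the six-roll stick of tape lying on the bench and show it to the inspection camera, square-on, centred and held still for about a second at the camera's focus 100 mm in front of the lens: first its plugged end, then the side it was lying on, then its open end. Then lay it flat in the carton, parallel to the stick already packed and in the free space beside it, letting go only once it rests on the carton's floor. Do not bump the camera, and leave the other sticks and the cardboard core as they are.

Things in the scene. Friction and masses are not known exactly. Their poses are not given: they have to be found in the camera images.
- stick: The stick to inspect: six gold tape rolls side by side on white plastic cores, a plain cylinder 44 mm across and 108 mm long (113 mm with the plug), 0.14 to 0.23 kg, lying on the bench at any yaw. Origin: middle of its axis, 22 mm above the bench. x runs along the axis to the plugged end; z points up at the start, so the side it lay on is -z. It does not roll by itself.
- plug_end (a point): Centre of the stick's plugged end: the outer face of the flat white plug, 36 mm across, that stands 5 mm out of the roll's face; 59 mm from the stick's origin along +x.
- open_end (a point): Centre of the stick's open end, where one looks into the hollow white core (21 mm hole); 54 mm from the stick's origin along -x.
- underside (a point): Middle of the side that the stick lay on at the start: on the gold surface, 22 mm from the stick's origin along its -z.
- cam_stand: Inspection camera's stand, fixed to the bench: steel foot 110 x 100 x 10 mm with two upright cheeks 78 mm wide overall (92 mm over the clamp knobs) and 115 mm high. Origin under the foot's centre; the camera looks to the stand's -x side and upward. Only its place and yaw vary.
- lens (a point): Centre of the lens front of the camera head (grey box 46 x 50 mm, black lens and round ring light 72 mm across, flush with the lens front), held between the cheeks on a stiff tilt pivot 98 mm above the bench; the lens front is 50 mm from the pivot. z: line of sight, out of the lens, 37 to 47 degrees above level. Do not touch.
- focus (a point): Point of sharp focus, in the air 100 mm in front of the lens on its line of sight (about 0.2 m above the bench). z: the line of sight, pointing away from the lens.
- carton: Open cardboard carton, stands firmly: inside 150 mm (x) by 176 mm (y) and 50 mm deep, walls and floor 4 mm, whole height 54 mm; four flaps folded down outside, reaching 20 mm out. Origin under the middle of its bottom. x: direction in which the sticks lie; the packed stick lies at its -y wall, the free space beside it reaches from y = -38 to +88 mm.
- packed_stick: Six-roll stick already in the carton, 44 mm across, 108 mm long, along the carton's x, axis about 62 mm from the carton's middle towards its -y. Origin: middle of its axis. Leave alone.
- short_stick: Four-roll stick lying on the bench, 44 mm across, 72 mm long, no plug, any yaw. Origin: middle of its axis; x along it. Leave alone.
- long_stick: Eight-roll stick lying on the bench, 44 mm across, 144 mm long, no plug, any yaw. Origin: middle of its axis; x along it. Leave alone.
- core_tube: Brown cardboard core standing on end on the bench, 84 mm across, 220 mm high, 0.3 kg, easily knocked over. Origin: centre of its underside. Leave alone.
Not all that is in view belongs to the job. What is shaped like the stick but black or green is not meant.

How it is judged:
On the way, in this order (a step that is already met when the one before it is completed fails the run):
1. the plugged end is shown to the camera: within 20 mm of the focus, square-on within 0.2 rad, still for 0.5 s (distance between plug_end and focus below 0.02 m and angle between the x axis of stick and the z axis of focus, either way round below 0.2 rad and z of open_end in the frame of focus above 0.08 m and linear speed of stick below 0.03 m/s and angular speed of stick below 0.3 rad/s), for 0.5 s.
2. the side it lay on is shown in the same way (distance between underside and focus below 0.02 m and angle between the z axis of stick and the z axis of focus, either way round below 0.2 rad and z of stick in the frame of focus above 0.005 m and linear speed of stick below 0.03 m/s and angular speed of stick below 0.3 rad/s), for 0.5 s.
3. the open end is shown in the same way (distance between open_end and focus below 0.02 m and angle between the x axis of stick and the z axis of focus, either way round below 0.2 rad and z of plug_end in the frame of focus above 0.08 m and linear speed of stick below 0.03 m/s and angular speed of stick below 0.3 rad/s), for 0.5 s.
4. the stick is set down on the carton's floor, beside the packed one, while still held (z of stick in the frame of carton below 0.032 m and x of stick in the frame of carton between -0.03 and 0.03 m and y of stick in the frame of carton between -0.03 and 0.072 m and angle between the x axis of stick and the x axis of carton, either way round below 0.2 rad and contact force between stick and carton above 0.2 N and contact force between the fingers and stick above 0.5 N), for 0.05 s.
At the end, for the whole second after the job is handed in: The stick lies released and at rest flat on the carton's floor (axis under 32 mm above the bench), in the free space beside the packed stick, wholly inside, parallel to the carton's x within 0.2 rad (z of stick in the frame of carton below 0.032 m and x of stick in the frame of carton between -0.03 and 0.03 m and y of stick in the frame of carton between -0.03 and 0.072 m and angle between the x axis of stick and the x axis of carton, either way round below 0.2 rad and linear speed of stick below 0.02 m/s and contact force between the fingers and stick below 0.1 N); the robot touches nothing.
It fails at once if short stick disturbed (moved more than 30 mm) (distance of short_stick from where it was at the start of the episode above 0.03 m).
It fails at once if long stick disturbed (moved more than 30 mm) (distance of long_stick from where it was at the start of the episode above 0.03 m).
It fails at once if packed stick disturbed (moved more than 30 mm) (distance of packed_stick from where it was at the start of the episode above 0.03 m).
It fails at once if the cardboard core knocked over or moved more than 30 mm (angle between core_tube's own z axis and vertical above 0.4 rad or distance of core_tube from where it was at the start of the episode above 0.03 m).
It fails at once if the camera or its stand bumped (over 3 N) (contact force between anything else and cam_stand above 3 N).
It also fails if it takes over 61 s, if anything falls off the work surface, if the arm or the gripper's body presses on something with over 40 N, if the wrist force passes 120 N, or if a joint passes its speed limit or range.

## Working session

There is one attempt and no reset: what is moved stays moved. The work goes in short steps, each a Python script; the robot and the scene stay as the last script left them, time stands still between calls to the robot, and variables do not carry over. Pictures are saved under pics/ and viewed, at most 10 in all, crops included, and the job is handed in when it is done.

```bash
mkdir -p pics; ls; python3 - <<'E'
from plant import r,jaws,kin,monitor,optics,job
import cv2,numpy as np
for n in("side","top"):
    f=optics.grab_frame(n); cv2.imwrite(f"pics/{n}0.png",f["pixels"][:,:,::-1]); np.save(f"{n}0.npy",f,allow_pickle=True)
    print(n,f["fx"],f["fy"],f["cx"],f["cy"],np.round(f["R"],3).tolist(),np.round(f["t"],3).tolist(), (-np.array(f["R"]).T@f["t"]).round(3))
s=monitor.observe();print(s)
E
```

```text
pics
side 567.3270768224985 567.3270768224985 326.20768196381596 238.52658976959344 [[0.997, -0.077, -0.001], [-0.054, -0.688, -0.724], [0.055, 0.721, -0.69]] [-0.471, 0.124, 1.505] [ 0.393 -1.037  1.128]
top 457.99611963678717 457.99611963678717 322.75428038751284 238.2091383107477 [[-0.003, -1.0, -0.005], [-0.993, 0.004, -0.115], [0.115, 0.004, -0.993]] [0.017, 0.481, 1.184] [0.341 0.01  1.232]
{'clock': 0.1, 'qpos': array([-1.42509451,  0.47772087,  0.02236521,  1.55634002, -0.01150749,
        1.10930819, -0.08311931]), 'dq': array([-0.00096825, -0.00321481, -0.00113469, -0.00168939,  0.00110212,
        0.00269325, -0.00119505]), 'joint_efforts': array([ 3.69982794e-03, -5.84083986e+01,  1.53950438e+00, -2.73312467e+01,
       -5.42621606e-02,  1.30703216e-02,  5.81124141e-05]), 'ee_pos': array([0.169369  , 0.65284269, 0.22178239]), 'tool_rot': array([-3.97625951e-01, -3.11624043e+00,  2.58506335e-03]), 'contact_force': array([0.58225738, 0.17243927, 0.41057613]), 'ft_torque': array([-0.02465669, -0.06009734,  0.00812527]), 'grip_force': 0.0, 'width': 0.9974050054271597}
```

View pics/side0.png

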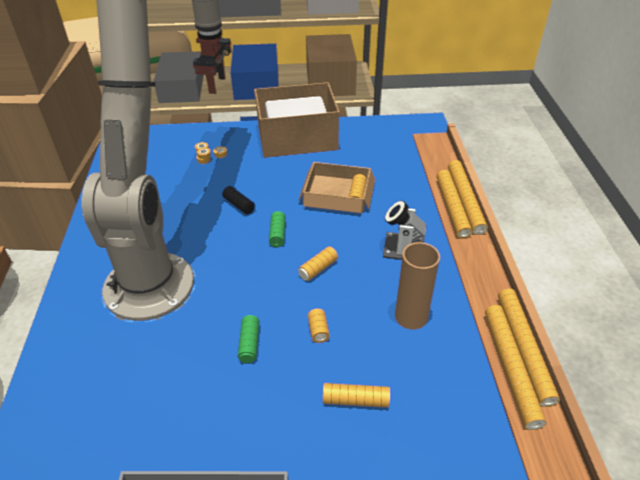

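View pics/top0.png

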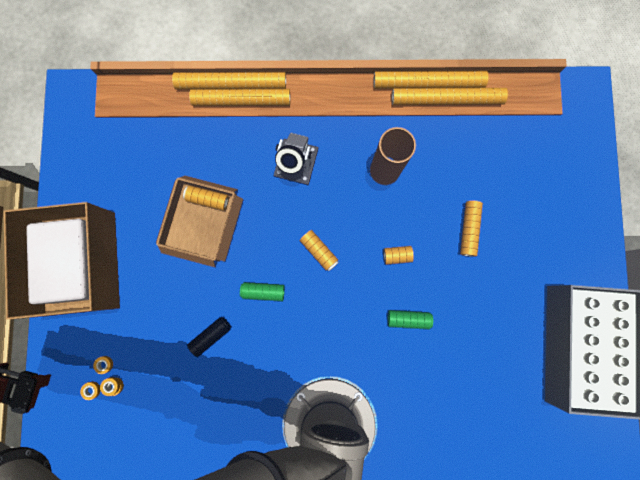

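The target stick is at top (319,251) / side (318,264). The camera stand is at top (297,157), the carton at top (200,222) with its packed stick on the far (+x) side, and the core tube at top (392,155). Next I zoom in for detail.

```bash
python3 - <<'E'
import cv2,numpy as np
t=cv2.imread("pics/top0.png");s=cv2.imread("pics/side0.png")
def c(i,u,v,w,h):return cv2.resize(i[v:v+h,u:u+w],(400,300),interpolation=cv2.INTER_CUBIC)
m=np.vstack([np.hstack([c(t,280,220,80,60),c(s,280,235,80,60)]),np.hstack([c(t,255,125,80,60),c(s,365,195,80,60)])])
cv2.imwrite("pics/m.png",m)
m=np.hstack([c(t,140,165,120,90),c(s,290,150,100,75)])
cv2.imwrite("pics/m2.png",m)
E
```

```text
(no output)
```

View pics/m.png

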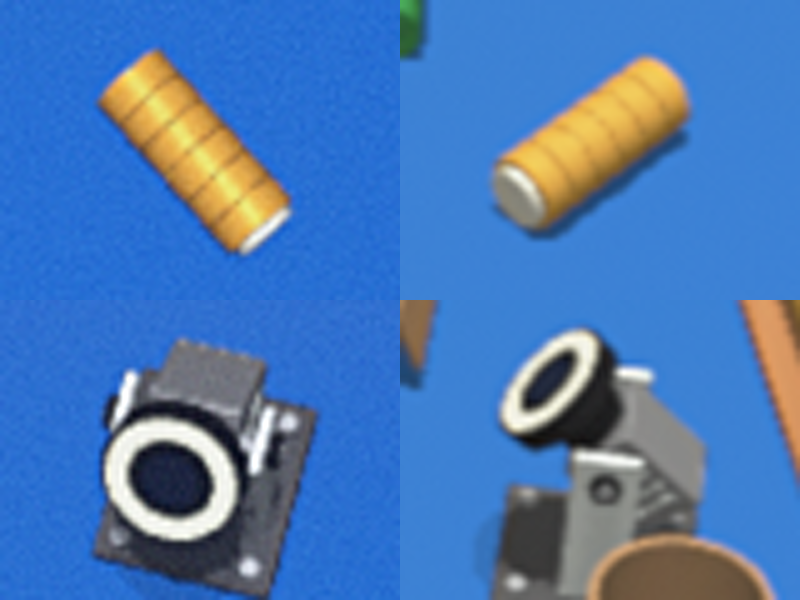

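View pics/m2.png

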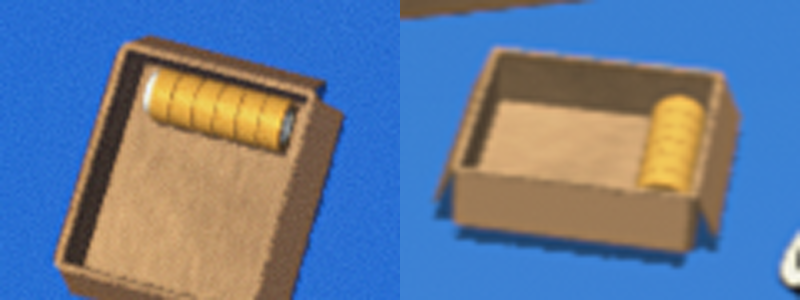

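The plug is the white end at top (332,268) / side (305,273). The lens ring, stand foot corners and carton rim corners are all clear. Now I measure them.

```bash
cat > h.py <<'E'
import numpy as np,cv2
def load(n): return np.load(n,allow_pickle=True).item()
def K(f): return np.array([[f["fx"],0,f["cx"]],[0,f["fy"],f["cy"]],[0,0,1]])
def ray(f,p):
    R=np.array(f["R"]);p=np.asarray(p,float).reshape(-1,2)
    d=np.c_[(p[:,0]-f["cx"])/f["fx"],(p[:,1]-f["cy"])/f["fy"],np.ones(len(p))]@R
    return -R.T@np.array(f["t"]),d/np.linalg.norm(d,axis=1)[:,None]
def plane(f,p,z):
    o,d=ray(f,p); return o+d*((z-o[2])/d[:,2])[:,None]
def proj(f,X):
    c=np.atleast_2d(X)@np.array(f["R"]).T+f["t"]; q=c@K(f).T; return q[:,:2]/q[:,2:]
def tri(fs,ps):
    A=np.zeros((3,3));b=np.zeros(3)
    for f,p in zip(fs,ps):
        o,d=ray(f,p);P=np.eye(3)-np.outer(d[0],d[0]);A+=P;b+=P@o
    return np.linalg.solve(A,b)
def circ(f,e):
    (u,v),(a,b),t=e;t=np.deg2rad(t)
    M=np.array([[np.cos(t),-np.sin(t),u],[np.sin(t),np.cos(t),v],[0,0,1]])@np.diag([a/2,b/2,1])
    Mi=np.linalg.inv(M);C=Mi.T@np.diag([1,1,-1])@Mi;Q=K(f).T@C@K(f)
    w,V=np.linalg.eigh(Q)
    if w[1]<0:w=-w[::-1];V=V[:,::-1]
    l3,l2,l1=w;e1=V[:,2];e3=V[:,0];out=[]
    for s in(1,-1):
        n=s*np.sqrt((l1-l2)/(l1-l3))*e1+np.sqrt((l2-l3)/(l1-l3))*e3
        if n[2]>0:n=-n
        out.append(np.array(f["R"]).T@n)
    return out
def blobs(m,roi):
    u,v,w,h=roi;z=np.zeros_like(m);z[v:v+h,u:u+w]=m[v:v+h,u:u+w]
    return z
E
cat > meas.py <<'E'
from h import *
T,S=load("top0.npy"),load("side0.npy")
def gold(f):
    H=cv2.cvtColor(f["pixels"],cv2.COLOR_RGB2HSV);return cv2.inRange(H,(10,120,110),(32,255,255))
def notblue(f):
    H=cv2.cvtColor(f["pixels"],cv2.COLOR_RGB2HSV);return cv2.bitwise_not(cv2.inRange(H,(100,120,30),(125,255,255)))
def big(m):
    c,_=cv2.findContours(m,cv2.RETR_EXTERNAL,cv2.CHAIN_APPROX_NONE);return max(c,key=cv2.contourArea)[:,0]
def stick(m,z,n):
    c=big(m);P=plane(T,c,z)[:,:2]; (cx,cy),wh,a=cv2.minAreaRect(P.astype(np.float32))
    b=cv2.boxPoints(((cx,cy),wh,a));e=[b[1]-b[0],b[2]-b[1]];d=max(e,key=np.linalg.norm)
    print(n,round(cx,4),round(cy,4),np.round(wh,3),"axis yaw",np.arctan2(d[1],d[0]).round(3));return cx,cy
stick(blobs(gold(T),(290,220,60,60)),.03,"gold")
stick(blobs(notblue(T),(290,220,60,60)),.03,"all")
stick(blobs(gold(T),(180,180,55,35)),.032,"packed")
cs=[]
for f,roi in((T,(270,145,38,35)),(S,(383,198,30,28))):
    H=cv2.cvtColor(f["pixels"],cv2.COLOR_RGB2HSV);m=blobs(cv2.inRange(H,(0,0,170),(180,70,255)),roi)
    c,h=cv2.findContours(m,cv2.RETR_CCOMP,cv2.CHAIN_APPROX_NONE)
    for k in range(len(c)):
        if len(c[k])>15:
            e=cv2.fitEllipse(c[k]);print("hole" if h[0][k][3]>=0 else "outer",np.round(e[0],1),np.round(e[1],1),[n.round(3) for n in circ(f,e)])
            if h[0][k][3]<0:cs.append(e[0])
L=tri((T,S),cs);print("lens",L.round(4),"reproj",proj(T,L).round(1),proj(S,L).round(1))
q=lambda x,y:(255+x/5,125+(y-300)/5)
F=plane(T,[q(95,555),q(265,598),q(315,408)],.01);print("foot",F.round(3).tolist(),np.linalg.norm(np.diff(F,axis=0),axis=1))
s=[(290+x/4,150+y/4) for x,y in((497,48),(722,73),(697,197),(455,168))]
C=plane(S,s,.054)
t=[(140+x/10*3,165+y/10*3) for x,y in((122,42),(58,265),(325,92))]
D=plane(T,t,.054)
print("carton side",C.round(3).tolist(),C.mean(0).round(4),np.linalg.norm(np.diff(C,axis=0),axis=1))
print("carton top",D.round(3).tolist(),((D[1]+D[2])/2).round(4),np.linalg.norm(np.diff(D,axis=0),axis=1))
d=lambda a:np.arctan2(a[1],a[0]).round(3)
print(d(C[1]-C[0]),d(C[2]-C[3]),d(C[3]-C[0]),d(C[2]-C[1]),d(D[1]-D[0]),d(D[2]-D[0]))
print("tube",plane(T,(397,142),.22))
E
python3 meas.py
```

```text
gold 0.4518 0.0278 [0.106 0.04 ] axis yaw 0.718
all 0.4496 0.0259 [0.117 0.044] axis yaw 0.72
packed 0.5914 0.3292 [0.11  0.044] axis yaw 1.32
outer [288.6 160.3] [21.9 26.1] [array([ 0.224, -0.315,  0.922]), array([-0.696,  0.185,  0.693])]
hole [288.6 160.4] [16.2 19.4] [array([ 0.242, -0.303,  0.922]), array([-0.71 ,  0.174,  0.682])]
outer [305.2 151.6] [ 3.9 13.3] [array([-0.127,  0.941,  0.314]), array([-0.052, -0.965,  0.256])]
outer [394.2 210.6] [10.5 24.3] [array([ 0.544, -0.829, -0.129]), array([-0.697,  0.187,  0.692])]
hole [394.2 210.8] [ 7.4 17.3] [array([ 0.549, -0.826, -0.128]), array([-0.701,  0.188,  0.688])]
lens [0.5039 0.062  0.3932] reproj [[296.8 203.5]] [[337.6 138.3]]
foot [[0.655, 0.148, 0.01], [0.631, 0.055, 0.01], [0.737, 0.028, 0.01]] [0.09599654 0.11001079]
carton side [[0.787, 0.416, 0.054], [0.957, 0.369, 0.054], [0.899, 0.221, 0.054], [0.727, 0.269, 0.054]] [0.8422 0.3188 0.054 ] [0.17657831 0.15940093 0.17868138]
carton top [[0.64, 0.4, 0.054], [0.463, 0.444, 0.054], [0.599, 0.238, 0.054]] [0.5315 0.341  0.054 ] [0.18226604 0.24607435]
-0.268 -0.27 -1.957 -1.944 2.899 -1.819
tube [[ 0.67897799 -0.15522921  0.22      ]]
```

```bash
sed -i 's|L=tri((T,S),cs)|L=tri((T,S),(cs[0],cs[-1]))|; s|290+x/4|190+x/4|' meas.py; python3 meas.py | grep -E "lens|carton|^-?[0-9]|^\["
python3 - <<'E'
from h import *
T,S=load("top0.npy"),load("side0.npy")
# stick seen in side: 
from plant import r,kin,monitor
from scipy.spatial.transform import Rotation as Ro
import numpy as np
n=np.array([-.699,.186,.690]);n/=np.linalg.norm(n)
print(proj(S,[.4496,.0259,.022]))
E
```

```text
lens [0.6632 0.0987 0.1311] reproj [[288.6 160.3]] [[394.2 210.6]]
carton side [[0.468, 0.441, 0.054], [0.643, 0.394, 0.054], [0.604, 0.244, 0.054], [0.428, 0.292, 0.054]] [0.5358 0.3429 0.054 ] [0.18083559 0.15491105 0.18302564]
carton top [[0.64, 0.4, 0.054], [0.463, 0.444, 0.054], [0.599, 0.238, 0.054]] [0.5315 0.341  0.054 ] [0.18226604 0.24607435]
-0.263 -0.265 -1.838 -1.824 2.899 -1.819
[[316.99965845 262.79696609]]
```

```bash
cat >> g.py <<'E'
cc=np.array([.5335,.342,0]);cy_=1.31
def place(s,z,y=.022):  # stick x along s*carton x
    cx=np.array([np.cos(cy_),np.sin(cy_),0]);cyv=np.cross([0,0,1],cx)
    x=s*cx;return np.c_[x,np.cross([0,0,1],x),[0,0,1]],cc+cyv*y+[0,0,z]
def back(Rp,d): return Rp[0],Rp[1]+d*n
E
python3 - <<'E'
from g import *
np.set_printoptions(suppress=True)
ik=lambda Rp,G:kin.inverse_kinematics(*tool(*Rp,G))
for flip in(1,-1):
    G=grasp(flip)
    for s in(1,-1):
        q=ik(place(s,.1),G);print(flip,"place",s,None if q is None else np.round(q,2))
    for k in range(3):
      for d in range(0,360,20):
        q=ik(show(k,np.deg2rad(d)),G);b=ik(back(show(k,np.deg2rad(d)),.1),G)
        if q is not None and b is not None:
            print(flip,k,d,np.round(q,2),np.abs(q-b).max().round(1),"toolz",tool(*show(k,np.deg2rad(d)),G)[1].round(2))
E
```

```text
1 place 1 [-0.55  0.55 -0.19  1.8   0.14  0.81  2.07]
1 place -1 [-1.    0.58  0.42  1.83 -0.32  0.8  -0.68]
1 0 0 [ 0.86  0.89 -0.79  2.07 -1.3   1.04  1.95] 0.2 toolz [-0.98 -1.75 -1.94]
1 0 20 [ 0.35  0.65 -0.18  1.93 -1.21  1.37  1.76] 0.2 toolz [-0.85 -2.   -1.56]
1 0 40 [-0.31  0.71  0.63  1.8  -1.18  1.74  1.74] 0.3 toolz [-0.71 -2.18 -1.16]
1 0 60 [-0.33  0.69  0.52  1.62 -0.88  1.72  1.56] 0.2 toolz [-0.55 -2.3  -0.75]
1 0 80 [-0.31  0.69  0.32  1.45 -0.55  1.75  1.36] 0.2 toolz [-0.39 -2.36 -0.33]
1 0 100 [-0.39  0.75  0.25  1.33 -0.28  1.85  1.28] 0.2 toolz [-0.22 -2.36  0.08]
1 0 160 [-1.1   1.22  1.05  1.36  0.07  1.86  1.85] 0.2 toolz [ 0.29 -2.01  1.25]
1 0 180 [-1.05  1.09  0.64  1.46  0.51  1.87  1.57] 0.2 toolz [ 0.45 -1.78  1.6 ]
1 0 200 [-1.16  1.16  0.64  1.61  0.72  1.79  1.52] 0.3 toolz [ 0.61 -1.5   1.92]
1 0 220 [-1.51  1.58  1.08  1.8   0.58  1.34  1.75] 0.4 toolz [ 0.76 -1.17  2.2 ]
1 0 240 [-1.15  1.24  0.42  1.96  1.25  1.87  1.21] 0.1 toolz [ 0.9  -0.79  2.44]
1 0 260 [-1.33  1.48  0.63  2.14  1.36  1.66  1.06] 0.6 toolz [ 1.02 -0.37  2.62]
1 0 280 [-1.4
[... 5752 characters left out ...]
.28  1.85  1.28] 0.2 toolz [-0.22 -2.36  0.08]
-1 2 160 [-1.1   1.22  1.05  1.35  0.07  1.86  1.85] 0.2 toolz [ 0.29 -2.01  1.25]
-1 2 180 [-1.05  1.1   0.64  1.45  0.51  1.87  1.57] 0.2 toolz [ 0.45 -1.78  1.6 ]
-1 2 200 [-1.03  1.1   0.43  1.6   0.82  1.91  1.42] 0.4 toolz [ 0.61 -1.5   1.92]
-1 2 220 [-1.49  1.56  1.05  1.79  0.61  1.36  1.72] 0.3 toolz [ 0.76 -1.17  2.2 ]
-1 2 240 [-1.17  1.26  0.45  1.95  1.23  1.83  1.22] 0.2 toolz [ 0.9  -0.79  2.44]
-1 2 260 [-1.33  1.49  0.64  2.13  1.36  1.66  1.06] 0.6 toolz [ 1.02 -0.37  2.62]
-1 2 280 [-1.43  1.81  0.8   2.28  1.51  1.52  0.79] 3.5 toolz [1.12 0.1  2.74]
-1 2 340 [0.17 0.89 0.02 2.24 4.39 1.83 2.33] 0.2 toolz [-1.09 -1.44 -2.3 ]
```

```bash
python3 - <<'E'
from g import *
np.set_printoptions(suppress=True,precision=3)
G=grasp(1)
r.goto(*tool(Rs0,P0+[0,0,.12],G));r.move_l(tool(Rs0,P0,G)[0],speed=.12)
print(monitor.observe()["ee_pos"],tool(Rs0,P0,G)[0])
jaws.gripper_to(0.0);s=monitor.observe();print(s["width"]*88,s["grip_force"],s["clock"])
r.move_l(tool(Rs0,P0+[0,0,.15],G)[0],speed=.15)
s=monitor.observe();print(s["width"]*88,s["grip_force"],s["contact_force"],s["clock"])
r.goto(*tool(*back(show(0,np.pi),.1),G))
s=monitor.observe();print(s["qpos"],s["ee_pos"],s["clock"])
for m in("side","top"):
    f=optics.grab_frame(m);cv2.imwrite(f"pics/{m}1.png",f["pixels"][:,:,::-1]);np.save(f"{m}1.npy",f,allow_pickle=True)
a=cv2.imread("pics/side1.png")[100:340,200:520];b=cv2.imread("pics/top1.png")[80:320,140:460]
cv2.imwrite("pics/p1.png",np.hstack([cv2.resize(x,(400,300)) for x in(a,b)]))
E
```

```text
[0.452 0.028 0.005] [0.452 0.028 0.005]
43.69417991155487 30.000059902668 4.4667
43.25015083317382 29.999526143074036 [ 0.    -0.008 -2.708] 5.6167
[-1.271  1.029  0.844  1.604  0.442  1.858  1.671] [0.477 0.13  0.309] 7.675
```

View pics/p1.png

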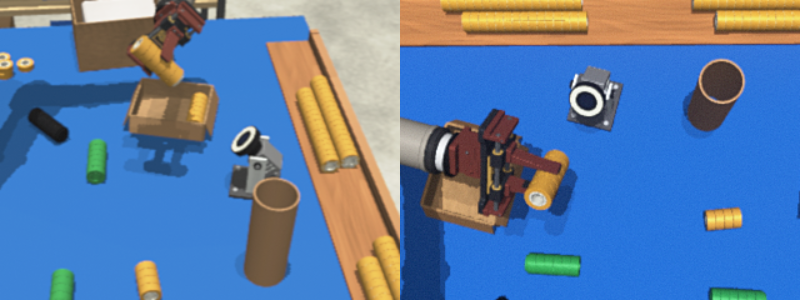

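The picture shows the stick held with its open end up (top view) and its plug end pointing down toward the lens. The arm is clear of the camera and tube. Before approaching, I check the held pose numerically.

```bash
cat > chk.py <<'E'
from g import *
def chk(Rs,p,names):
    for nm,f in names:
        H=cv2.cvtColor(f["pixels"],cv2.COLOR_RGB2HSV);m=cv2.inRange(H,(12,120,100),(32,255,255))
        c=proj(f,p)[0];k=np.zeros_like(m);cv2.circle(k,tuple(int(x) for x in c),45,255,-1)
        N,lab,st,ce=cv2.connectedComponentsWithStats(cv2.morphologyEx(m&k,cv2.MORPH_CLOSE,np.ones((5,5))))
        j=1+np.argmin(np.linalg.norm(ce[1:]-c,axis=1)+1000*(st[1:,4]<150))
        pts=np.argwhere(lab==j)[:,::-1].astype(np.float32)
        w,V=np.linalg.eigh(np.cov(pts.T));ends=proj(f,[p-.054*Rs[:,0],p+.054*Rs[:,0]]);d=ends[1]-ends[0]
        ang=lambda v:np.rad2deg(np.arctan2(v[1],v[0]))%180
        pj=(pts-c)@(d/np.linalg.norm(d))
        print(nm,"expected c",c.round(1),"seen",ce[j].round(1),"area",st[j,4],"angle exp/seen",ang(d).round(1),ang(V[:,1]).round(1),"extent",pj.min().round(1),pj.max().round(1),"exp half",np.linalg.norm(d)/2)
E
python3 - <<'E'
from chk import *
chk(*back(show(0,np.pi),.1),[(m,load(m+"1.npy")) for m in("side","top")])
E
```

```text
side expected c [325.2 147.9] seen [324.9 146.4] area 815 angle exp/seen 42.2 50.7 extent -23.4 23.2 exp half 20.7773754879557
top expected c [257.6 222.4] seen [257.6 223.5] area 686 angle exp/seen 116.6 119.0 extent -25.4 23.8 exp half 17.557624877331577
```

```bash
python3 - <<'E'
from g import *
Rs,p=back(show(0,np.pi),.1);o=[]
for m in("side","top"):
    f=load(m+"1.npy");c=proj(f,p)[0];u,v=int(c[0])-40,int(c[1])-30
    im=cv2.resize(f["pixels"][v:v+60,u:u+80,::-1],(400,300),interpolation=cv2.INTER_CUBIC)
    e1,e2=Rs[:,1],Rs[:,2];t=np.linspace(0,6.3,40)[:,None]
    for x in(-.054,.054):
        q=proj(f,p+x*Rs[:,0]+.022*(np.cos(t)*e1+np.sin(t)*e2));q=((q-[u,v])*5+2).astype(int)
        cv2.polylines(im,[q],0,(0,0,255) if x>0 else (255,255,255),1)
    o.append(im)
cv2.imwrite("pics/p2.png",np.hstack(o))
E
```

```text
(no output)
```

View pics/p2.png

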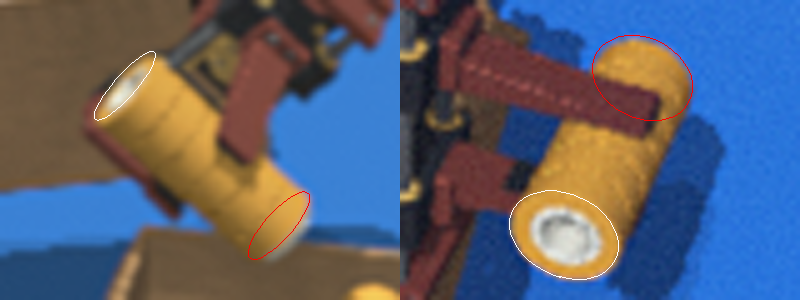

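The expected outlines match the stick within about a pixel in both views, so the grip is true. I'll run shows 1 and 2.

```bash
python3 - <<'E'
from chk import *
np.set_printoptions(suppress=True,precision=3)
G=grasp(1)
def do(k,ph):
    S=show(k,ph)
    print(k,"back q",kin.inverse_kinematics(*tool(*back(S,.1),G)))
    r.goto(*tool(*back(S,.1),G));r.move_l(tool(*S,G)[0],speed=.1);r.pause(1.2)
    s=monitor.observe();print(s["ee_pos"]-tool(*S,G)[0],(Ro.from_rotvec(s["tool_rot"]).inv()*Ro.from_rotvec(tool(*S,G)[1])).magnitude(),s["clock"],s["grip_force"],s["contact_force"])
do(0,np.pi)
r.move_l(tool(*back(show(0,np.pi),.1),G)[0],speed=.15)
do(1,np.deg2rad(110))
o=[]
Rs,p=show(1,np.deg2rad(110))
for m in("side","top"):
    f=optics.grab_frame(m);c=proj(f,p)[0];u,v=int(c[0])-40,int(c[1])-30
    im=cv2.resize(f["pixels"][v:v+60,u:u+80,::-1],(400,300),interpolation=cv2.INTER_CUBIC);t=np.linspace(0,6.3,40)[:,None]
    for x in(-.054,.054):
        q=proj(f,p+x*Rs[:,0]+.022*(np.cos(t)*Rs[:,1]+np.sin(t)*Rs[:,2]));q=((q-[u,v])*5+2).astype(int)
        cv2.polylines(im,[q],0,(0,0,255) if x>0 else (255,255,255),1)
    o.append(im)
cv2.imwrite("pics/p3.png",np.hstack(o))
E
```

```text
0 back q [-1.272  1.03   0.844  1.604  0.443  1.859  1.672]
[ 0. -0.  0.] 4.4737572918267036e-05 10.375 29.99991238117218 [ 0.388  0.272 -1.821]
1 back q [-2.078 -0.26   1.195  2.381  1.336  0.982 -0.084]Traceback (most recent call last):
  File "<stdin>", line 11, in <module>
  File "<stdin>", line 7, in do
plant.Unreachable: the arm cannot follow that straight line within its joint ranges
```

```bash
python3 - <<'E'
from g import *
np.set_printoptions(suppress=True,precision=2)
G=grasp(1);s=monitor.observe();print(s["clock"],s["qpos"],s["ee_pos"])
for ph in(60,85,110,135,160,200,240):
  for d in(.1,.05,0): print(ph,d,kin.inverse_kinematics(*tool(*back(show(1,np.deg2rad(ph)),d),G)))
E
```

```text
12.75 [-2.08 -0.26  1.19  2.38  1.34  0.98 -0.08] [0.52 0.14 0.27]
60 0.1 [-2.04 -0.22  1.17  2.38  1.32  0.94 -0.95]
60 0.05 [-1.85  0.32  1.37  2.37  1.15  0.29 -0.85]
60 0 [-1.01  0.22  0.43  2.32  1.5   0.5  -1.17]
85 0.1 [-2.06 -0.24  1.19  2.38  1.33  0.96 -0.52]
85 0.05 [-1.67  0.15  1.09  2.37  1.3   0.48 -0.54]
85 0 [-1.35  0.29  0.85  2.34  1.5   0.36 -0.75]
110 0.1 [-2.08 -0.26  1.19  2.38  1.34  0.98 -0.08]
110 0.05 [-1.67  0.15  1.09  2.37  1.3   0.48 -0.11]
110 0 [-1.35  0.29  0.85  2.34  1.5   0.36 -0.32]
135 0.1 [-2.09 -0.27  1.2   2.38  1.34  1.    0.35]
135 0.05 [-1.67  0.15  1.09  2.37  1.3   0.48  0.33]
135 0 [-1.35  0.29  0.85  2.34  1.5   0.36  0.12]
160 0.1 [-2.1  -0.28  1.2   2.38  1.34  1.01  0.79]
160 0.05 [-1.29  0.1   0.63  2.36  1.33  0.58  0.74]
160 0 [-1.35  0.29  0.85  2.34  1.5   0.36  0.56]
200 0.1 [-2.11 -0.29  1.21  2.38  1.35  1.02  1.48]
200 0.05 [-0.72  0.1   0.02  2.32  1.34  0.66  1.42]
200 0 [-1.52  0.39  1.1   2.35  1.5   0.22  1.23]
240 0.1 [-2.12 -0.3   1.21  2.38  1.35  1.03  2.18]
240 0.05 [ 0.04  0.18 -0.79  2.28  1.4   0.78  2.11]
240 0 [-1.52  0.39  1.1   2.35  1.5   0.22  1.93]
```

```bash
cat > ov.py <<'E'
from chk import *
def ov(Rs,p,out):
    o=[]
    for m in("side","top"):
        f=optics.grab_frame(m);c=proj(f,p)[0];u,v=int(c[0])-40,int(c[1])-30
        im=cv2.resize(f["pixels"][v:v+60,u:u+80,::-1],(400,300),interpolation=cv2.INTER_CUBIC);t=np.linspace(0,6.3,40)[:,None]
        for x in(-.054,.054):
            q=proj(f,p+x*Rs[:,0]+.022*(np.cos(t)*Rs[:,1]+np.sin(t)*Rs[:,2]));q=((q-[u,v])*5+2).astype(int)
            cv2.polylines(im,[q],0,(0,0,255) if x>0 else (255,255,255),1)
        o.append(im)
    cv2.imwrite(out,np.hstack(o))
E
python3 - <<'E'
from ov import *
np.set_printoptions(suppress=True,precision=3)
G=grasp(1);S=show(1,np.deg2rad(110))
for d in(.05,.02,0): r.goto(*tool(*back(S,d),G))
r.pause(1.1);s=monitor.observe();print(s["ee_pos"]-tool(*S,G)[0],s["qpos"],s["clock"],s["grip_force"],s["contact_force"])
ov(*S,"pics/p3.png")
E
```

```text
[ 0. -0. -0.] [-1.516  0.383  1.084  2.346  1.498  0.228 -0.334] 14.9917 29.999728202819824 [ 0.118 -0.192 -1.852]
```

View pics/p3.png

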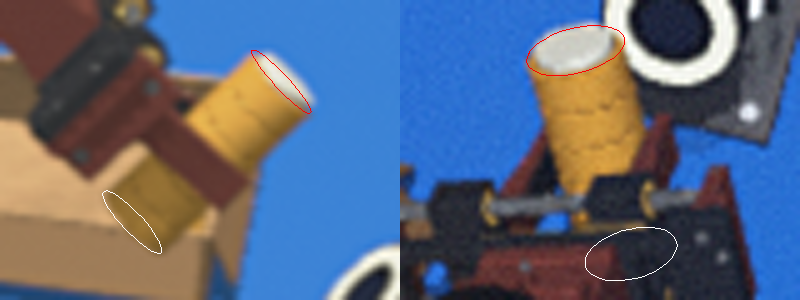

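The stick again matches the expected outline, with the underside facing the lens. On to show 3.

```bash
python3 - <<'E'
from ov import *
np.set_printoptions(suppress=True,precision=3)
G=grasp(1)
r.goto(*tool(*back(show(1,np.deg2rad(110)),.05),G))
S=show(2,np.pi)
print(kin.inverse_kinematics(*tool(*back(S,.1),G)))
r.goto(*tool(*back(S,.1),G))
print(monitor.observe()["clock"])
try:r.move_l(tool(*S,G)[0],speed=.1)
except r.Unreachable:
    print("goto")
    for d in(.05,.02,0): r.goto(*tool(*back(S,d),G))
r.pause(1.1);s=monitor.observe();print(s["ee_pos"]-tool(*S,G)[0],s["qpos"],s["clock"],s["grip_force"],s["contact_force"])
ov(*S,"pics/p4.png")
E
```

```text
[-1.422  1.348  1.292  1.609  0.183  1.701 -1.094]
16.85
[-0. -0. -0.] [-1.279  1.445  1.236  1.471  0.13   1.681 -1.131] 19.1 29.999925792217255 [-0.094  0.259 -1.698]
```

View pics/p4.png

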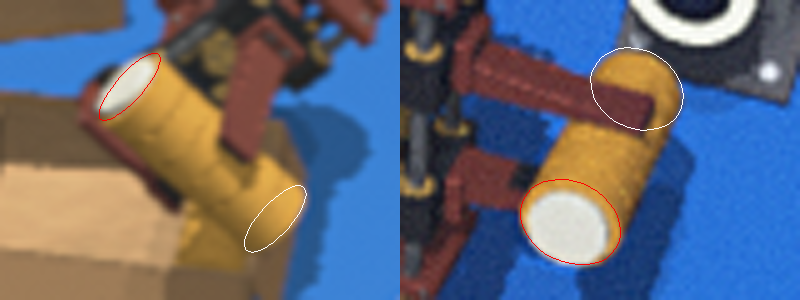

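Show 3 is good too. Next I place the stick in the carton with a guarded descent.

```bash
python3 - <<'E'
from ov import *
np.set_printoptions(suppress=True,precision=3)
G=grasp(1)
r.move_l(tool(*back(show(2,np.pi),.1),G)[0],speed=.15)
print(kin.inverse_kinematics(*tool(*place(-1,.2),G)))
r.goto(*tool(*place(-1,.2),G))
r.move_l(tool(*place(-1,.031),G)[0],speed=.12);r.pause(.2)
f0=monitor.observe()["contact_force"][2];z=.031;print("f0",f0)
while z>.020:
    z-=.001;r.move_l(tool(*place(-1,z),G)[0],speed=.03);r.pause(.05)
    f=monitor.observe()["contact_force"][2]
    print(round(z,4),round(f,2))
    if abs(f-f0)>4:break
r.pause(.3);s=monitor.observe();print(s["contact_force"],s["clock"],s["width"]*88)
E
```

```text
[-1.364  0.605  0.97   1.779 -0.566  1.065 -0.449]
f0 -1.3117985211836798
0.03 -1.92
0.029 -2.16
0.028 -0.77
0.027 -1.01
0.026 -0.08
0.025 9.77
[-3.072 -0.712  9.902] 24.8 43.65196293189952
```

Contact came at the floor height I expected, with about 11 N of floor load while still held. I take one look before releasing.

```bash
python3 - <<'E'
from ov import *
np.set_printoptions(suppress=True,precision=3)
G=grasp(1)
jaws.gripper_to(.68);r.pause(.3)
r.move_l(tool(*place(-1,.2),G)[0],speed=.12)
r.goto(np.array([.35,.45,.3]),monitor.observe()["tool_rot"]);r.pause(.5)
s=monitor.observe();print(s["clock"],s["contact_force"],s["grip_force"])
o=[]
for m,b in(("side",(290,150)),("top",(140,165))):
    f=optics.grab_frame(m);u,v=b;Rs,p=place(-1,.026)
    im=cv2.resize(f["pixels"][v:v+90,u-10:u+110,::-1],(400,300),interpolation=cv2.INTER_CUBIC);o.append(im)
    print(m,((proj(f,[p-.054*Rs[:,0],p+.059*Rs[:,0]])-[u-10,v])*10/3).round())
cv2.imwrite("pics/p5.png",np.hstack(o))
E
```

```text
28.5917 [0.143 0.071 0.5  ] 0.0
side [[178.  87.]
 [156. 161.]]
top [[162. 190.]
 [297. 226.]]
```

View pics/p5.png

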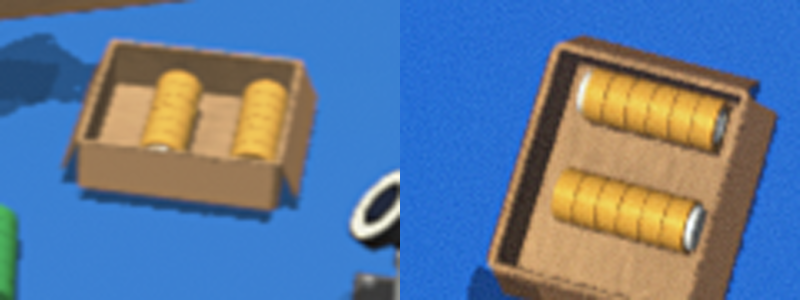

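The stick lies flat, parallel to the packed one and well inside the carton, and the arm is clear, so I hand in the job. (I said I'd look before releasing, but this picture was taken after the release.)

```bash
python3 -c "
from plant import job
print(job.job_done())"
```

```text
the job is handed in; nothing more can be done
None
```

I showed the stick to the camera at focus (plug end, underside, open end), laid it on the carton floor parallel to the packed stick, released it and handed in the job at about 29 s; no verdict was returned.

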